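# Switch on the guarded bench power box

### The arm

A 6-joint arm with a two-finger parallel gripper is mounted at the origin on the work surface. World frame = base frame: x ahead of the robot, y to its left, z up, the work surface at z = 0. Lengths are in mm, angles in rad, forces in N, time in s.
With the tool pointing down it reaches from about 350 to 775 mm from the base axis. Payload 7.3 kg.
Tool frame: the origin (TCP) lies between the finger pads; the fingertips stand 8 mm ahead of it and the grasp point (between the pads) lies 11 mm behind it; y points along the fingers, z is the direction in which the jaws open and shut, and the axes are right-handed (so a half turn about y gives the same grasp; the last joint's range is limited). The gripper opens to 92 mm and grips with 3 to 60 N. Pads are 19 mm wide; open, the fingers measure 130 mm over their backs; the gripper's body (75 mm by 190 mm) begins 47 mm behind the grasp point.
Start: joints at [-1.352, 0.342, 1.524, -0, 1.275, -0.146], TCP at [187.323, -490.463, 234.741] pointing down, gripper open.
Joint ranges: [-2.53, 2.53], [-0.77, 2.02], [0.04, 2.7], [-1, 4.14], [0.28, 2.66], [-3.11, 3.11]. Speed limits (rad/s): [2.57, 2.57, 3.14, 3.14, 3.14, 3.14].

### API

Orientations are given as [roll, pitch, yaw] about the fixed x, y, z axes, in that order (R = Rz(yaw) Ry(pitch) Rx(roll)).
In Python, from plant import bot, vision, job gives the robot as it stands. The module is installed in compiled form; this text tells all that it offers.
- The arm moves only by the tool arm_command, never from a script. Its argument "deltas" is a list of rows, each a list of 4 numbers: the shift along the tool's x, y, z in m, then the turn about the tool's y in degrees. In form: [[x, y, z, twist], ...]. A call has 1 to 5 rows; each row shifts and turns the commanded pose from where the row before left it, along the tool's axes as they then stand; what a row does not reach is not made up. A row lasts 1/10 s, in which the tool goes at most 50 mm and 8.59 degrees, less where a joint would pass 70% of its speed; a pose out of reach is approached as far as the arm can. A call is refused whole if a number of a shift passes 0.05 or a number of a turn 8.59, either way. A call with a gripper value outside its range is refused whole. "claw" is the closure in counts, from 0 (fully open) to 255 (shut), set as the call begins (left out, the last holds). The fingers move at their own pace and stop on an object; the grip force is fixed at half the most. Time passes only in rows, so rows that do not move let the fingers close. It gives the time, the measured TCP pose, the force and the opening at its end, in the units of the state.
- bot.get_obs(): the state, without advancing time (a new reading comes with each control period).
- vision.capture(name): name is "scene" or "top"; returns a dict with "img" (420x560x3 uint8, red, green, blue), "camera_matrix" (3x3 intrinsics, pixels), "world_to_cam" (4x4, takes a point from world to camera coordinates). Camera axes: x right, y down, z forward; pixel columns grow to the right and rows downward; lengths in mm; the calibration is good to about 2 mm. A picture is of the moment at which its call begins. There is no depth.
- job.close_job(): hands the job in, once; it reports no verdict.
Trained networks look in a picture, given as the dict that the camera call returned (one of the last four; its "shot" number tells which), for a name from the list of things; names that differ only in an ending like _2 or _b are one class to them, and where a whole thing is asked for, a point or a joint stands for the part that bears it (a point fixed in the world has none). Each returns a list of dicts, best first, with "confidence" (0 to 1); they miss things now and then, are a little off and sometimes report something else, mostly with a low value. They report only what shows in the picture. A call takes as long as a camera call. They do not tell look-alikes from the thing itself.
- vision.find_in(picture, name): "xyz" ([x, y, z] in mm, in the coordinates of the camera as it stood for that picture, good to about 4 mm: the middle of the surface that is visible of it).
- vision.regions_of(picture, name): "mask" (420x560 bool, what is visible of it).
The state is a dict: "time": time; "joint_positions": joint angles; "dq": joint speeds; "tau": joint torques, N m; "tool_pos": TCP position; "tcp_rot": TCP orientation; "contact_force": force on the tool from outside, world axes, zero at the start; "moment": the same for the moment, N m; "grip_width": finger opening in mm.
Only numpy, scipy, OpenCV 4.12 (cv2) and the standard library are available. Lean on these libraries where they do the work, as an engineer would, in place of code of your own. Each camera call takes 0.05 s, during which the arm holds its last target. There are 200 camera calls.

### The job

Switch on the power box at the dissection bench with your fingertips: lift the hinged metal guard up and back until it stays open by itself, push the toggle beneath it from the left all the way over to the right (left and right as seen from the robot), then tip the guard forward again so that it drops fully shut over the switch. Work gently on the guard and the toggle: do not squeeze or force them, and do not lift, tip or shove the box. Leave the jar, beaker, scissors and tray standing where they are.

Things in the scene. Friction and masses are not known exactly. Their poses are not given: they have to be found in the camera images.
- power_box: cream bench power box, loose on rubber feet, 150 (x) x 180 (y) x 70 mm high, about 2.6 kg. Origin: centre of its underside; x points from its front (nearest the robot, with two round sockets) to its rear, y to its left, z up. In the front half of its top, midway across, is the toggle with the guard over it. It may be turned up to 0.4 rad
- guard (a joint): hinge of the aluminium guard, along the box's y: 0 shut, grows as the guard's front edge rises and swings to the rear, stop at 1.75 rad. Light (60 g), nearly no friction: it balances at about 1.0 rad; let go below that it falls shut by itself, above it falls open and rests against its stop
- guard_hinge (a point): centre of the guard's hinge axis, fixed to the box (box frame x 5, y 0, z 78 mm), axes as the box's. The shut guard is a channel open at front and rear: flat top plate 83 x 48 mm, 3 mm thick, top face 113 mm above the bench, from 8 mm behind the axis to 75 mm in front of it; under its left and right edges cheeks 3 mm thick, 34 mm high, 42 mm free between
- guard_tab (a point): middle of the front edge, on the underside, of the lifting tab, 36 mm wide, 3 mm thick, that continues the guard's top plate 23 mm forward; 40 mm free below it to the level of the box's top. It overhangs the box's front by 18 mm. Moves with the guard: shut, 98 mm in front of the hinge and 32 mm above; at the stop, 49 mm behind and 91 mm above, tab nearly upright
- toggle (a joint): swing of the steel toggle: 0 leaning 0.4 rad to the left (off), 0.4 upright, 0.8 leaning 0.4 rad to the right (on, stop). It swings about a line along the box's x, stays where it is left, and needs about 1 to 2 N at its end. It starts at or near the left stop
- toggle_pivot (a point): point on the axis of the toggle, fixed to the box, 40 mm in front of the guard hinge (box frame x -35, y 0, z 76 mm), at the top of a bush 18 mm across and 6 mm high; axes as the box's
- toggle_tip (a point): end of the toggle's bat handle, 28 mm from its pivot; the handle is 6 mm thick, 9 mm in its last 10 mm; it moves with the toggle, 11 mm left or right of the pivot at the stops
- jar: bystander: glass jar with a metal lid, 56 mm across, 85 mm high, standing loose left or right of the box; origin: centre of its underside
- beaker: bystander: green glass beaker, 64 mm across, 80 mm high, standing loose on the other side of the box; origin: centre of its underside
- scissors: bystander: steel scissors about 145 mm long, 7 mm high, lying left of the box; origin: near their middle, on the bench; x points to the blades
- tray: bystander: cream dissection tray with a blue pad, 300 x 220 x 30 mm, right of the box; origin: centre of its underside
Things that resemble listed ones, but are neither listed nor needed, are in the scene too. Several things have the shape of the power_box; the one meant has the colours described above.

How it is judged:
By the outcome, as a careful person would: the job done as asked, in the order asked, and still so for the second after the job is handed in, with the robot touching nothing.
It also fails if it takes over 58 s, if anything falls off the work surface, if the arm or the gripper's body presses on something with over 40 N, if the wrist force passes 120 N, or if a joint passes its speed limit or range.

## Working session

There is one attempt and no reset: what is moved stays moved. The work goes in short steps, Python scripts to look and compute and a tool call to move; the robot and the scene stay as the last step left them, time stands still between calls to the robot, and variables do not carry over. Pictures are saved under pics/ and viewed, about 8 in all and at most 12, crops included, and the job is handed in when it is done.

Besides the shell and the picture viewer there is one more tool, called by a JSON object that holds its "op" and its "data", one argument or row to a line. arm_command: Moves the arm, as the interface text tells. Its arguments: {"type":"object","properties":{"deltas":{"type":"array","items":{"type":"array","items":{"type":"number"}}},"claw":{"type":"number"}},"required":["deltas"]}

```bash
mkdir -p pics; python3 - <<'E'
from plant import bot, vision, job
import cv2,numpy as np,pickle
o=bot.get_obs(); print({k:np.round(v,3) for k,v in o.items()})
for n in ("scene","top"):
    c=vision.capture(n); cv2.imwrite(f"pics/{n}0.png",c["img"][:,:,::-1]); pickle.dump(c,open(f"{n}0.pkl","wb"))
    print(n,c["camera_matrix"].round(1).tolist(),c["world_to_cam"].round(3).tolist())
    T=np.linalg.inv(c["world_to_cam"])
    for k in ("power_box","guard","guard_tab","toggle","toggle_tip","jar","beaker"):
        for d in vision.find_in(c,k)[:4]:
            p=d["xyz"]; print(k,round(d["confidence"],2),(T@np.r_[p,1])[:3].round(0),(c["camera_matrix"]@p/p[2])[:2].round(0))
E
```

```text
{'time': np.float64(0.0), 'joint_positions': array([-1.352,  0.343,  1.525, -0.   ,  1.275, -0.146]), 'dq': array([-0.   , -0.   , -0.001, -0.001,  0.   ,  0.001]), 'tau': array([  0.   , -43.124, -24.422,   0.072,   0.056,  -0.   ]), 'tool_pos': array([ 187.248, -490.037,  234.066]), 'tcp_rot': array([-1.572,  0.   , -2.777]), 'contact_force': array([ 0.56 , -0.777, -0.769]), 'moment': array([-0.016, -0.004, -0.011]), 'grip_width': np.float64(91.517)}
scene [[546.2, 0.0, 279.9], [0.0, 546.2, 205.2], [0.0, 0.0, 1.0]] [[0.621, 0.784, 0.001, -394.515], [0.594, -0.47, -0.652, -258.914], [-0.511, 0.405, -0.758, 1743.884], [0.0, 0.0, 0.0, 1.0]]
power_box 0.95 [ 806. -338.   72.] [204. 365.]
power_box 0.8 [625. 413.  69.] [392. 160.]
power_box 0.74 [600.  -1.  68.] [271. 226.]
power_box 0.56 [371. 114.  70.] [253. 157.]
guard 0.97 [ 791. -300.  111.] [213. 340.]
guard 0.94 [633. 422. 115.] [400. 149.]
guard 0.81 [552.   3. 114.] [260. 203.]
guard_tab 0.98 [377. 145. 117.] [263. 141.]
guard_tab 0.84 [ 790. -300.  111.] [213. 340.]
guard_tab 0.8 [552.   3. 112.] [260. 203.]
guard_tab 0.71 [5
[... 281 characters left out ...]
0, 0.0, 1.0]]
power_box 0.85 [575.  14.  69.] [292. 204.]
power_box 0.82 [346. 133.  70.] [246. 289.]
power_box 0.67 [ 773. -327.   71.] [418. 132.]
power_box 0.56 [594. 422.  73.] [140. 195.]
guard 0.94 [633. 423. 116.] [135. 179.]
guard 0.92 [ 777. -301.  113.] [413. 127.]
guard 0.62 [371. 156. 112.] [236. 281.]
guard_tab 0.97 [545.   5. 114.] [295. 214.]
guard_tab 0.97 [629. 424. 118.] [134. 181.]
guard_tab 0.75 [367. 150. 117.] [238. 283.]
guard_tab 0.71 [ 779. -301.  111.] [413. 126.]
toggle_tip 0.56 [576.  16.  67.] [291. 203.]
jar 0.96 [ 632. -134.   87.] [347. 183.]
jar 0.55 [578.  12.  69.] [292. 203.]
beaker 0.83 [603. 182.  28.] [231. 194.]
beaker 0.44 [580.  10.  71.] [293. 202.]
```

```bash
python3 - <<'E'
import cv2,numpy as np
a=cv2.imread("pics/scene0.png");b=cv2.imread("pics/top0.png")
cv2.imwrite("pics/scene0b.png",cv2.resize(a,(800,600),interpolation=cv2.INTER_CUBIC))
cv2.imwrite("pics/top0b.png",cv2.resize(b,(800,600),interpolation=cv2.INTER_CUBIC))
E
```

```text
(no output)
```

View pics/scene0b.png

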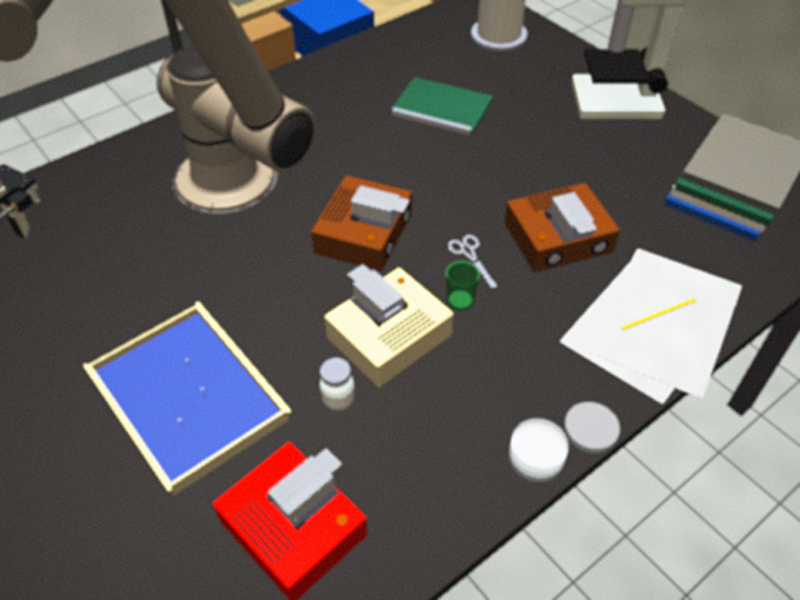

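View pics/top0b.png

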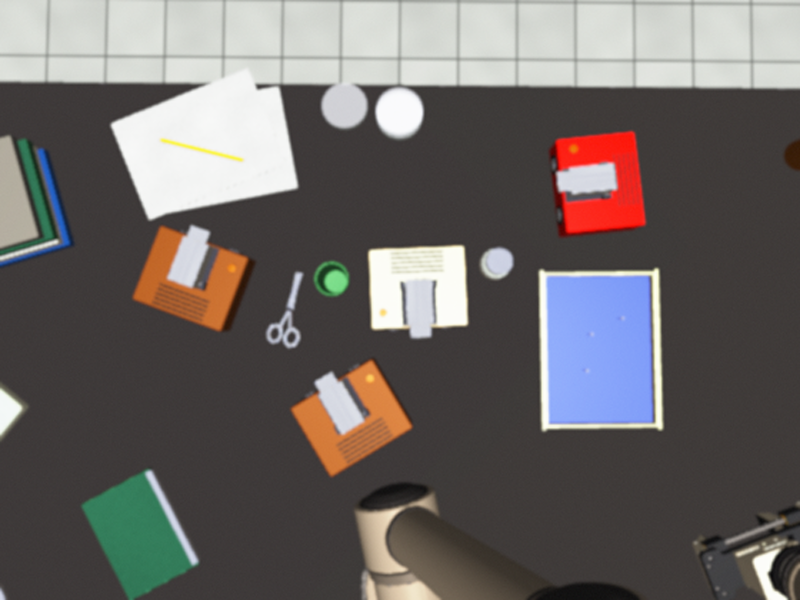

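Four boxes have this shape. In the 800x600 scene view they are brown at (363,218), brown at (562,222), red at (290,515) and cream at (388,322), the last also at (418,287) in the top view. Only the cream one fits the description. The jar is on its right and the beaker and scissors on its left. Next I measure it and confirm with a crop.

```bash
cat > h.py <<'E'
import numpy as np,cv2
def ray(c,uv,z):
    K,W=c["camera_matrix"],c["world_to_cam"];R=W[:3,:3];C=-R.T@W[:3,3]
    uv=np.atleast_2d(uv).astype(float)
    d=(np.linalg.inv(K)@np.c_[uv,np.ones(len(uv))].T).T@R
    return C+d*((z-C[2])/d[:,2])[:,None]
def proj(c,p):
    p=np.atleast_2d(p);q=(c["world_to_cam"][:3,:3]@p.T).T+c["world_to_cam"][:3,3]
    q=q@c["camera_matrix"].T;return q[:,:2]/q[:,2:]
def boxw(pose,p):
    x,y,a=pose;p=np.atleast_2d(p);c,s=np.cos(a),np.sin(a)
    return np.c_[x+c*p[:,0]-s*p[:,1],y+s*p[:,0]+c*p[:,1],p[:,2]]
E
python3 - <<'E'
import pickle,numpy as np,cv2
from h import *
t=pickle.load(open("top0.pkl","rb"));s=pickle.load(open("scene0.pkl","rb"))
im=t["img"].astype(int)
m=((im.min(2)>150)&(im[:,:,0]-im[:,:,2]>12)).astype(np.uint8); m[:, :250]=0;m[:,335:]=0;m[:165]=0;m[240:]=0
cnt=max(cv2.findContours(m,0,1)[0],key=cv2.contourArea)[:,0]
# subpix-ish: hull in world at z=70
w=ray(t,cnt,70)[:,:2]
r=cv2.minAreaRect(cv2.convexHull(w.astype(np.float32)));print("rect",r)
b=cv2.boxPoints(r);print(b)
a=np.deg2rad(r[2]); 
a=(a+np.pi/4)%(np.pi/2)-np.pi/4
pose=(r[0][0],r[0][1],a);print(pose)
pts=[[x,y,70] for x in(-75,75) for y in(-90,90)]+[[-93,-18,113],[-93,18,113],[-70,24,113],[-70,-24,113],[13,24,113],[13,-24,113]]
out=[]
for c,(u0,u1,v0,v1) in((t,(240,345,160,250)),(s,(215,325,175,275))):
    I=cv2.resize(c["img"][v0:v1,u0:u1,::-1],None,fx=5,fy=5,interpolation=cv2.INTER_CUBIC)
    for p in proj(c,boxw(pose,pts)): cv2.circle(I,tuple(int(q) for q in ((p-[u0,v0]+.5)*5)),3,(0,0,255),1)
    out.append(cv2.resize(I,(550,500))[:,:400] if 0 else I)
h=max(o.shape[0] for o in out);W=sum(o.shape[1] for o in out)
cv=np.zeros((h,W,3),np.uint8);x=0
for o in out: cv[:o.shape[0],x:x+o.shape[1]]=o;x+=o.shape[1]
cv2.imwrite("pics/fit.png",cv2.resize(cv,None,fx=.74,fy=.74));print(cv.shape)
E
```

```text
rect ((582.8521728515625, 11.814628601074219), (150.70399475097656, 180.4812469482422), 2.873326301574707)
[[503.07135  98.16456]
 [512.11847 -82.08979]
 [662.633   -74.5353 ]
 [653.5859  105.71905]]
(582.8521728515625, 11.814628601074219, np.float64(0.050149004446630174))
(500, 1075, 3)
```

View pics/fit.png

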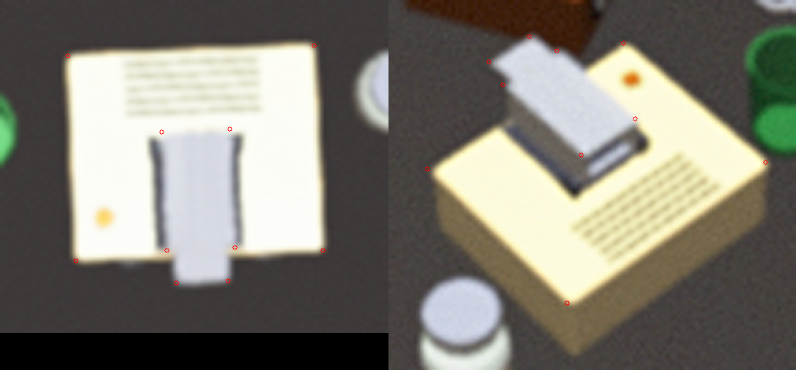

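The crop confirms the cream box: the projected corners and guard outline fall on it. Pose is (582.9, 11.8), yaw 0.050, and it measures 150.7 x 180.5 mm, as specified. I turn to align, shut the fingers and move in front of the tab.

{"op": "arm_command", "data": {
  "deltas": [
    [0,0,0,6],
    [0,0,0,6],
    [0,0,0,6],
    [-0.025,0,-0.04,0],
    [-0.025,0,-0.04,0]
  ],
  "claw": 255
}}

```text
time: 1.3
tool_pos: [233.2, -407.5, 234.3]
tcp_rot: [-1.571, 0.0, -3.094]
contact_force: [0.8, -1.1, 0.4]
grip_width: 56.6
```

{"op": "arm_command", "data": {
  "deltas": [
    [-0.025,0,-0.04,0],
    [-0.025,0,-0.04,0],
    [-0.025,0,-0.04,0],
    [-0.025,0,-0.04,0],
    [-0.025,0,-0.04,0]
  ]
}}

```text
time: 1.8
tool_pos: [348.5, -200.3, 235.0]
tcp_rot: [-1.57, 0.001, -3.091]
contact_force: [0.2, -0.4, 0.5]
grip_width: 15.8
```

{"op": "arm_command", "data": {
  "deltas": [
    [-0.025,0,-0.04,0],
    [-0.025,0,-0.04,0],
    [-0.025,0,-0.04,0],
    [-0.02,0,-0.04,0],
    [0,0,0,0]
  ]
}}

```text
time: 2.3
tool_pos: [436.0, -33.0, 234.8]
tcp_rot: [-1.572, 0.001, -3.085]
contact_force: [0.2, -0.6, -0.1]
grip_width: 0.4
```

{"op": "arm_command", "data": {
  "deltas": [
    [-0.026,0,-0.038,0],
    [0,0.04,0,0],
    [0,0.04,0,0],
    [0,0.03,0,0],
    [0,0.015,0,0]
  ]
}}

```text
time: 2.8
tool_pos: [457.2, 1.7, 107.3]
tcp_rot: [-1.571, -0.004, -3.091]
contact_force: [1.3, -0.0, -0.1]
grip_width: 0.1
```

{"op": "arm_command", "data": {
  "deltas": [
    [0,0,0,0],
    [0,0,0,0],
    [0,0,0,0]
  ]
}}

```text
time: 3.1
tool_pos: [459.6, 1.5, 110.9]
tcp_rot: [-1.57, 0.002, -3.091]
contact_force: [-0.0, 0.1, -0.5]
grip_width: 0.1
```

```bash
python3 - <<'E'
from plant import bot, vision
from h import *
pose=(582.9,11.8,.050)
o=bot.get_obs();p=o["tool_pos"];print(p.round(1),o["tcp_rot"].round(3),o["contact_force"].round(1),o["time"])
c,s=np.cos(.05),np.sin(.05);d=p-[582.9,11.8,0];print("box xy",c*d[0]+s*d[1],-s*d[0]+c*d[1])
k=vision.capture("scene");q=proj(k,p)[0].astype(int);u,v=q
I=cv2.resize(k["img"][v-60:v+60,u-60:u+80,::-1],None,fx=5,fy=5,interpolation=cv2.INTER_CUBIC)
cv2.imwrite("pics/front.png",I);print(u,v)
E
```

```text
[459.6   1.5 110.9] [-1.570e+00  2.000e-03 -3.091e+00] [-0.   0.1 -0.5] 3.1
box xy -123.6611569562429 -4.143275986861115
238 182
```

View pics/front.png

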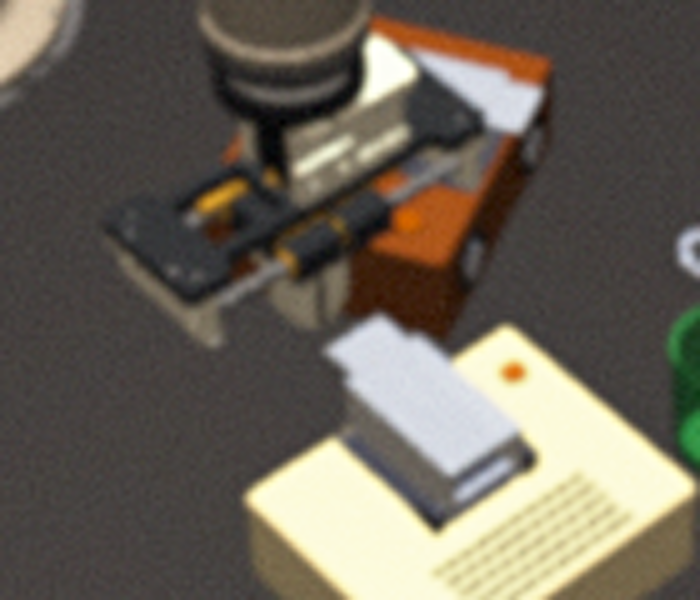

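{"op": "arm_command", "data": {
  "deltas": [
    [-0.008,0.009,-0.004,0],
    [-0.008,0.005,0,0],
    [0,0,0,0],
    [0,0,0,0]
  ]
}}

```text
time: 3.55
tool_pos: [474.6, 6.8, 95.4]
tcp_rot: [-1.571, -0.001, -3.091]
contact_force: [1.0, 0.9, -0.8]
grip_width: 0.9
```

{"op": "arm_command", "data": {
  "deltas": [
    [-0.002,-0.001,0,0],
    [-0.002,-0.001,0,0],
    [-0.002,-0.002,0,0],
    [-0.002,-0.004,0,0],
    [-0.001,-0.003,0,0]
  ]
}}

```text
time: 4.05
tool_pos: [483.1, 7.1, 107.0]
tcp_rot: [-1.571, -0.001, -3.091]
contact_force: [-3.9, -0.1, -0.4]
grip_width: 0.4
```

```bash
cat > look.py <<'E'
import sys
from plant import bot, vision
from h import *
o=bot.get_obs();p=o["tool_pos"];print(p.round(1),o["contact_force"].round(1),o["time"])
c,s=np.cos(.05),np.sin(.05);d=p-[582.9,11.8,0];print("box xy",(c*d[0]+s*d[1]).round(1),(-s*d[0]+c*d[1]).round(1))
k=vision.capture("scene");v,u=205,265
I=cv2.resize(k["img"][v-60:v+60,u-70:u+70,::-1],None,fx=5,fy=5,interpolation=cv2.INTER_CUBIC)
cv2.imwrite(f"pics/{sys.argv[1]}.png",I)
T=np.linalg.inv(k["world_to_cam"])
for n in("guard_tab","toggle_tip"):
  for r in vision.find_in(k,n):
    w=(T@np.r_[r["xyz"],1])[:3]
    if np.hypot(*(w[:2]-[560,10]))<110: print(n,round(r["confidence"],2),w.round(0))
E
python3 look.py a1
```

```text
[483.1   7.1 107. ] [-3.9 -0.1 -0.4] 4.05
box xy -99.9 0.3
guard_tab 0.88 [561.   6. 113.]
```

View pics/a1.png

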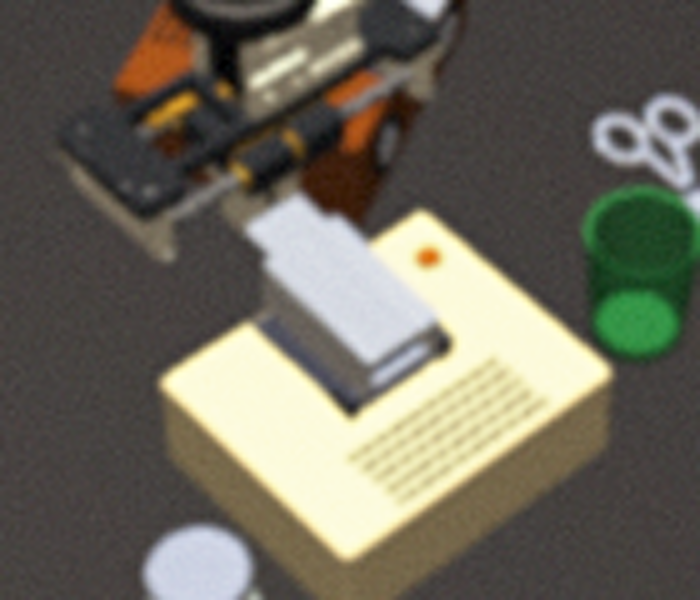

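Contact: about 4 N on the finger at TCP box x = -100, with the tip about 11 mm below the tab edge. Next I follow the arc upward.

{"op": "arm_command", "data": {
  "deltas": [
    [0,-0.003,0,0],
    [-0.001,-0.004,0,0],
    [-0.002,-0.004,0,0],
    [0,0,0,0]
  ]
}}

```text
time: 4.6
tool_pos: [487.3, 7.3, 118.5]
tcp_rot: [-1.571, 0.002, -3.091]
contact_force: [-0.8, 0.6, -0.1]
grip_width: 0.6
```

```bash
python3 look.py a2
```

```text
[487.3   7.3 118.5] [-0.8  0.6 -0.1] 4.6
box xy -95.7 0.3
guard_tab 0.76 [560.   6. 116.]
```

View pics/a2.png

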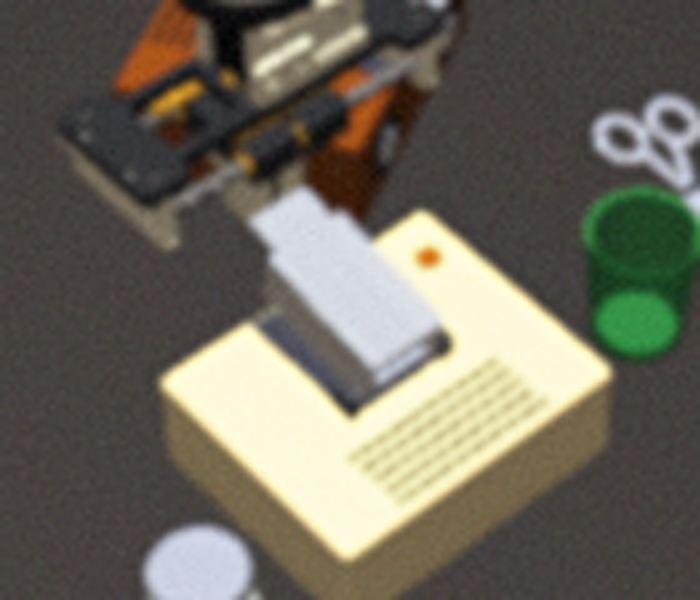

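The guard is lifting, about 0.1 rad, with under 1 N. I continue along the arc.

{"op": "arm_command", "data": {
  "deltas": [
    [-0.0025,-0.005,0,0],
    [-0.0025,-0.005,0,0],
    [-0.003,-0.0045,0,0],
    [-0.003,-0.0045,0,0],
    [-0.0035,-0.0045,0,0]
  ]
}}

```text
time: 5.25
tool_pos: [501.4, 8.1, 141.7]
tcp_rot: [-1.571, 0.0, -3.091]
contact_force: [0.0, -0.8, -0.3]
grip_width: 0.4
```

{"op": "arm_command", "data": {
  "deltas": [
    [-0.0035,-0.004,0,0],
    [-0.004,-0.004,0,0],
    [-0.004,-0.0035,0,0],
    [-0.0045,-0.0035,0,0],
    [-0.0045,-0.003,0,0]
  ]
}}

```text
time: 5.75
tool_pos: [521.9, 9.1, 159.5]
tcp_rot: [-1.571, 0.0, -3.091]
contact_force: [0.3, 0.0, 0.3]
grip_width: 0.2
```

```bash
python3 look.py a3
```

```text
[521.9   9.1 159.5] [0.3 0.  0.3] 5.75
box xy -61.1 0.4
guard_tab 0.77 [581.   8. 125.]
```

View pics/a3.png

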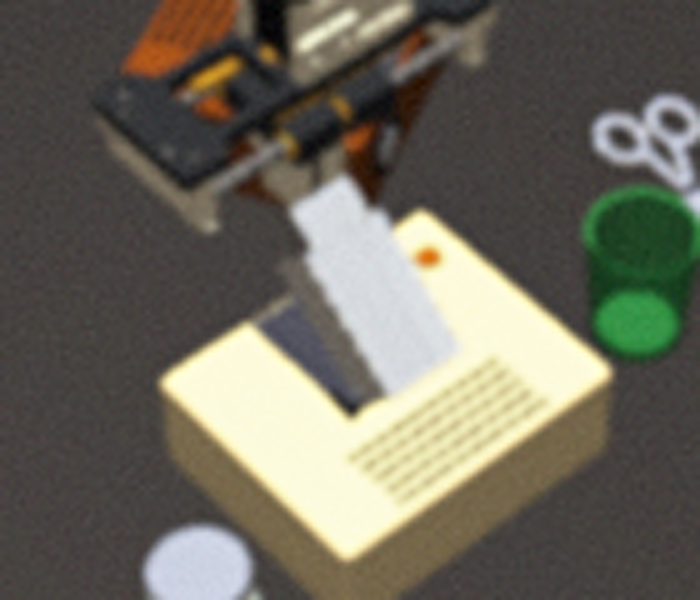

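{"op": "arm_command", "data": {
  "deltas": [
    [-0.005,-0.003,0,0],
    [-0.005,-0.003,0,0],
    [-0.005,-0.0025,0,0],
    [-0.005,-0.0025,0,0],
    [-0.005,-0.002,0,0]
  ]
}}

```text
time: 6.4
tool_pos: [547.0, 10.4, 172.5]
tcp_rot: [-1.571, 0.0, -3.091]
contact_force: [-0.3, 0.1, -0.7]
grip_width: 0.4
```

{"op": "arm_command", "data": {
  "deltas": [
    [-0.005,-0.002,0,0],
    [-0.005,-0.001,0,0],
    [-0.005,-0.001,0,0],
    [-0.005,-0.001,0,0],
    [-0.005,0,0,0]
  ]
}}

```text
time: 6.9
tool_pos: [571.9, 11.6, 177.3]
tcp_rot: [-1.571, 0.0, -3.091]
contact_force: [-0.5, -0.0, -0.1]
grip_width: 0.5
```

{"op": "arm_command", "data": {
  "deltas": [
    [-0.004,0,0,0],
    [-0.003,0,0,0],
    [0,0,0,0],
    [0,0,0,0],
    [0,0,0,0]
  ]
}}

```text
time: 7.4
tool_pos: [578.2, 12.0, 177.2]
tcp_rot: [-1.571, -0.0, -3.091]
contact_force: [0.3, 0.2, 0.2]
grip_width: 0.5
```

```bash
python3 look.py a4
```

```text
[578.2  12.  177.2] [0.3 0.2 0.2] 7.4
box xy -4.7 0.4
guard_tab 0.73 [625.   2. 122.]
```

View pics/a4.png

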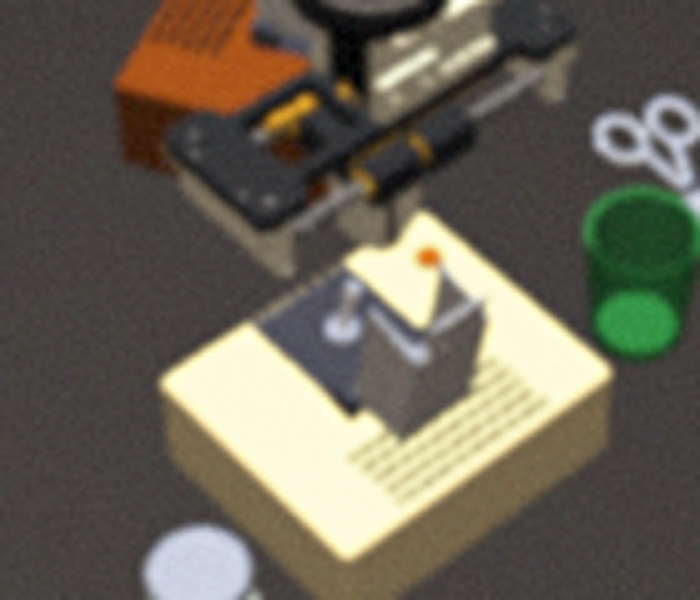

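The guard rests open. The toggle, at (345,305) in the crop, leans left. I go to its left side, keeping the body forward of the guard.

{"op": "arm_command", "data": {
  "deltas": [
    [0.018,0,-0.022,0],
    [0.018,0,-0.023,0],
    [0,0.02,0,0],
    [0,0.03,0,0],
    [0,0.029,0,0]
  ]
}}

```text
time: 8.05
tool_pos: [540.3, 55.3, 97.9]
tcp_rot: [-1.57, 0.002, -3.09]
contact_force: [0.1, 0.7, -0.4]
grip_width: 0.6
```

{"op": "arm_command", "data": {
  "deltas": [
    [0,0,0,0],
    [0,0,0,0],
    [0,0,0,0]
  ]
}}

```text
time: 8.35
tool_pos: [541.3, 55.0, 99.8]
tcp_rot: [-1.57, 0.003, -3.091]
contact_force: [-0.3, 1.2, 0.3]
grip_width: 0.4
```

{"op": "arm_command", "data": {
  "deltas": [
    [0,0,0.003,0],
    [0,0,0.003,0],
    [0,0,0.003,0],
    [0,0,0.002,0],
    [0,0,0,0]
  ]
}}

```text
time: 8.85
tool_pos: [540.8, 43.7, 98.3]
tcp_rot: [-1.571, 0.0, -3.091]
contact_force: [-0.0, -0.0, -0.4]
grip_width: 0.5
```

```bash
python3 look.py a5
```

```text
[540.8  43.7  98.3] [-0.  -0.  -0.4] 8.85
box xy -40.5 34.0
guard_tab 0.73 [628.   4. 121.]
```

View pics/a5.png

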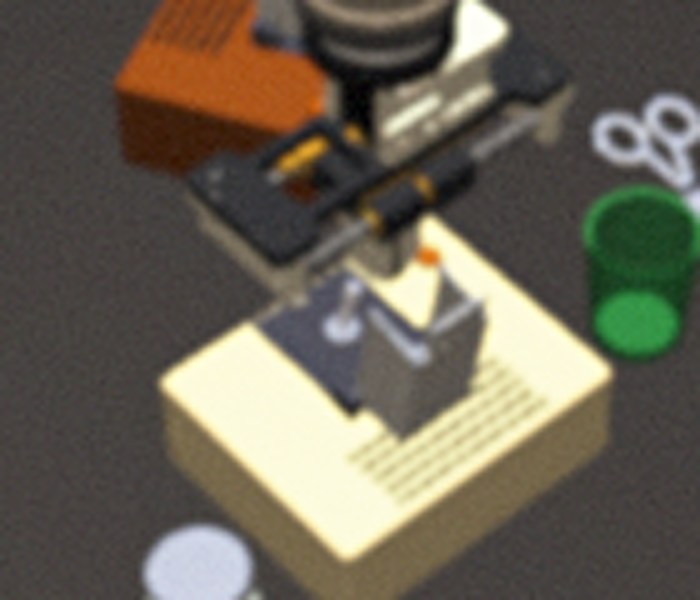

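{"op": "arm_command", "data": {
  "deltas": [
    [0,0,0.003,0],
    [0,0,0.002,0],
    [0,0,0.002,0],
    [0,0,0.002,0],
    [0,0,0.002,0]
  ]
}}

```text
time: 9.5
tool_pos: [541.4, 33.3, 98.7]
tcp_rot: [-1.571, 0.001, -3.091]
contact_force: [-2.1, 3.1, 7.0]
grip_width: 0.3
```

{"op": "arm_command", "data": {
  "deltas": [
    [0,0,0.002,0],
    [0,0,0.002,0],
    [0,0,0,0]
  ]
}}

```text
time: 9.8
tool_pos: [541.8, 29.1, 99.4]
tcp_rot: [-1.571, 0.001, -3.091]
contact_force: [-2.7, 1.0, 9.1]
grip_width: 0.3
```

An upward force of 9 N isn't expected, so I look before going on.

```bash
python3 - <<'E'
from plant import bot, vision
from h import *
o=bot.get_obs();print(o["moment"].round(2),o["contact_force"].round(1))
k=vision.capture("scene");v,u=205,262
I=cv2.resize(k["img"][v-35:v+20,u-30:u+42,::-1],None,fx=7,fy=7,interpolation=cv2.INTER_CUBIC)
t=vision.capture("top");v,u=215,290
J=cv2.resize(t["img"][v-30:v+25,u-30:u+10,::-1],None,fx=7,fy=7,interpolation=cv2.INTER_CUBIC)
cv2.imwrite("pics/a6.png",np.hstack([I,J]))
E
```

```text
[ 0.13  0.37 -0.03] [-2.7  1.   9.1]
```

View pics/a6.png

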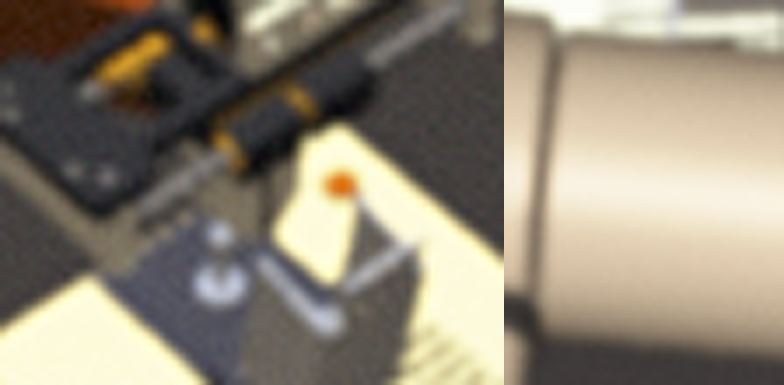

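The toggle is now about upright, with its tip at (220,235) above the bush at (220,285). The upward force suggests part of the finger is bearing down on the toggle's end, so I raise the tool a little to relieve it.

{"op": "arm_command", "data": {
  "deltas": [
    [0,-0.003,0,0],
    [0,-0.002,0,0],
    [0,0,0,0]
  ]
}}

```text
time: 10.2
tool_pos: [541.7, 28.9, 103.3]
tcp_rot: [-1.57, 0.0, -3.091]
contact_force: [-0.1, -0.5, -0.9]
grip_width: 0.4
```

```bash
python3 - <<'E'
from plant import bot
import numpy as np
o=bot.get_obs();print(o["moment"].round(2),o["contact_force"].round(1),o["tool_pos"].round(1),o["tau"].round(2))
E
```

```text
[ 0.04 -0.04 -0.01] [-0.1 -0.5 -0.9] [541.7  28.9 103.3] [ 4.000e-02 -4.774e+01 -2.033e+01  4.000e-02 -2.000e-02 -0.000e+00]
```

{"op": "arm_command", "data": {
  "deltas": [
    [0,0,0.002,0],
    [0,0,0.002,0],
    [0,0,0,0]
  ]
}}

```text
time: 10.5
tool_pos: [541.7, 24.9, 103.1]
tcp_rot: [-1.571, -0.0, -3.091]
contact_force: [-0.4, 0.4, 1.1]
grip_width: 0.1
```

{"op": "arm_command", "data": {
  "deltas": [
    [0,0,0.002,0],
    [0,0,0,0]
  ]
}}

```text
time: 10.7
tool_pos: [541.8, 22.9, 103.2]
tcp_rot: [-1.571, -0.0, -3.091]
contact_force: [0.6, 0.1, 0.4]
grip_width: 0.5
```

{"op": "arm_command", "data": {
  "deltas": [
    [0,0,0.002,0],
    [0,0,0,0]
  ]
}}

```text
time: 10.9
tool_pos: [541.9, 20.9, 103.2]
tcp_rot: [-1.571, 0.0, -3.091]
contact_force: [-0.5, 1.4, 1.3]
grip_width: 0.6
```

{"op": "arm_command", "data": {
  "deltas": [
    [0,0,0.0015,0],
    [0,0,0,0]
  ]
}}

```text
time: 11.1
tool_pos: [541.9, 19.4, 103.2]
tcp_rot: [-1.571, -0.0, -3.091]
contact_force: [-0.1, 1.0, 1.2]
grip_width: 0.2
```

```bash
python3 - <<'E'
from plant import bot, vision
from h import *
o=bot.get_obs();print(o["moment"].round(2),o["contact_force"].round(1))
k=vision.capture("scene");v,u=205,262
I=cv2.resize(k["img"][v-35:v+20,u-30:u+42,::-1],None,fx=8,fy=8,interpolation=cv2.INTER_CUBIC)
pose=(582.9,11.8,.05)
for a,col in((-.4,(0,255,0)),(0,(255,0,0)),(.4,(0,0,255))):
    p=proj(k,boxw(pose,[[-35,0,76],[-35,-28*np.sin(a),76+28*np.cos(a)]]));q=((p-[u-30,v-35]+.5)*8).astype(int)
    cv2.circle(I,tuple(map(int,q[1])),4,col,1)
cv2.imwrite("pics/a7.png",I)
E
```

```text
[0.05 0.07 0.01] [-0.1  1.   1.2]
```

View pics/a7.png

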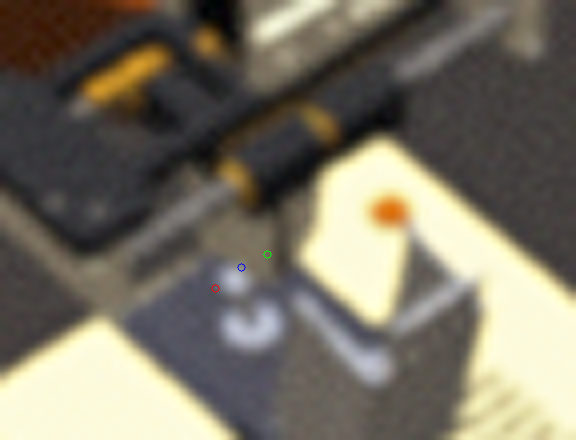

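The toggle is just past upright: its tip at (232,278) lies between the upright marker (241,267) and the full-right marker (214,288). I continue.

{"op": "arm_command", "data": {
  "deltas": [
    [0,0,0.002,0],
    [0,0,0.001,0],
    [0,0,0,0]
  ]
}}

```text
time: 11.45
tool_pos: [542.1, 16.5, 103.1]
tcp_rot: [-1.571, -0.0, -3.091]
contact_force: [0.6, 0.4, 0.2]
grip_width: 0.5
```

{"op": "arm_command", "data": {
  "deltas": [
    [0,0,0.002,0],
    [0,0,0,0]
  ]
}}

```text
time: 11.65
tool_pos: [542.2, 14.4, 103.1]
tcp_rot: [-1.571, -0.0, -3.091]
contact_force: [0.7, 0.5, 0.9]
grip_width: 0.5
```

```bash
cat > tog.py <<'E'
from plant import bot, vision
from h import *
from scipy.ndimage import gaussian_filter
def run(name="togx"):
    o=bot.get_obs();print(o["contact_force"].round(1),o["tool_pos"].round(1),o["time"])
    k=vision.capture("scene");g=gaussian_filter(k["img"].mean(2),.7);pose=(582.9,11.8,.05)
    cv2.imwrite(f"pics/{name}.png",k["img"][:,:,::-1])
    for a in np.arange(-.5,.51,.1):
        p=proj(k,boxw(pose,[[-35,-r*np.sin(a),76+r*np.cos(a)] for r in(15,20,24)]))
        print(round(a,1),[int(g[int(round(v)),int(round(u))]) for u,v in p])
if __name__=="__main__": run()
E
python3 tog.py
```

```text
[0.7 0.5 0.9] [542.2  14.4 103.1] 11.65
-0.5 [92, 79, 77]
-0.4 [92, 89, 77]
-0.3 [107, 89, 88]
-0.2 [107, 101, 102]
-0.1 [121, 118, 109]
-0.0 [121, 118, 111]
0.1 [136, 141, 123]
0.2 [136, 148, 160]
0.3 [151, 170, 170]
0.4 [127, 147, 166]
0.5 [127, 147, 124]
```

{"op": "arm_command", "data": {
  "deltas": [
    [0,0,0.0015,0],
    [0,0,0,0]
  ]
}}

```text
time: 11.9
tool_pos: [542.3, 13.5, 103.2]
tcp_rot: [-1.571, -0.0, -3.091]
contact_force: [0.0, 3.8, 1.3]
grip_width: 0.7
```

{"op": "arm_command", "data": {
  "deltas": [
    [0,0,0.0015,0],
    [0,0,0,0]
  ]
}}

```text
time: 12.1
tool_pos: [542.3, 12.9, 103.3]
tcp_rot: [-1.573, 0.0, -3.091]
contact_force: [-0.8, 8.1, 0.7]
grip_width: 0.2
```

```bash
python3 tog.py
```

```text
[-0.8  8.1  0.7] [542.3  12.9 103.3] 12.1
-0.5 [88, 77, 75]
-0.4 [88, 83, 74]
-0.3 [109, 83, 81]
-0.2 [109, 97, 97]
-0.1 [121, 115, 106]
-0.0 [121, 115, 109]
0.1 [138, 133, 118]
0.2 [138, 143, 150]
0.3 [151, 164, 164]
0.4 [131, 148, 163]
0.5 [131, 148, 125]
```

The force rose to 8 N with no further travel, so the toggle is on its stop. I back off left and up, then check.

{"op": "arm_command", "data": {
  "deltas": [
    [0,0,-0.005,0],
    [0,0,-0.015,0],
    [0,-0.04,0,0],
    [0,-0.04,0,0],
    [0,-0.04,0,0]
  ]
}}

```text
time: 12.65
tool_pos: [541.0, 32.3, 224.4]
tcp_rot: [-1.57, -0.001, -3.09]
contact_force: [0.6, 0.2, 0.1]
grip_width: 0.5
```

```bash
python3 tog.py; python3 - <<'E'
import cv2,numpy as np
from plant import vision
from h import *
k=vision.capture("scene");v,u=205,262
I=cv2.resize(k["img"][v-35:v+25,u-40:u+40,::-1],None,fx=8,fy=8,interpolation=cv2.INTER_CUBIC)
# box drift check from cream front-right/rear corners
a=cv2.imread("pics/scene0.png").astype(int);b=k["img"][:,:,::-1].astype(int)
def m(i): 
    q=((i.min(2)>120)&(i[:,:,2]-i[:,:,0]>12));q[:215]=0;q[270:]=0;q[:,:225]=0;q[:,320:]=0;return q
print("cream px diff",m(a).sum(),m(b).sum(),(m(a)^m(b)).sum())
p=proj(k,boxw((582.9,11.8,.05),[[-35,-28*np.sin(.4),76+28*np.cos(.4)]]))[0];cv2.circle(I,tuple(int(x) for x in (p-[u-40,v-35]+.5)*8),4,(0,0,255),1)
cv2.imwrite("pics/a8.png",I)
E
```

```text
[0.6 0.2 0.1] [541.   32.3 224.4] 12.65
-0.5 [87, 86, 85]
-0.4 [87, 85, 85]
-0.3 [103, 85, 85]
-0.2 [103, 88, 87]
-0.1 [122, 113, 90]
-0.0 [122, 113, 100]
0.1 [138, 148, 122]
0.2 [138, 154, 171]
0.3 [152, 176, 176]
0.4 [129, 147, 170]
0.5 [129, 147, 125]
cream px diff 1957 1748 217
```

View pics/a8.png

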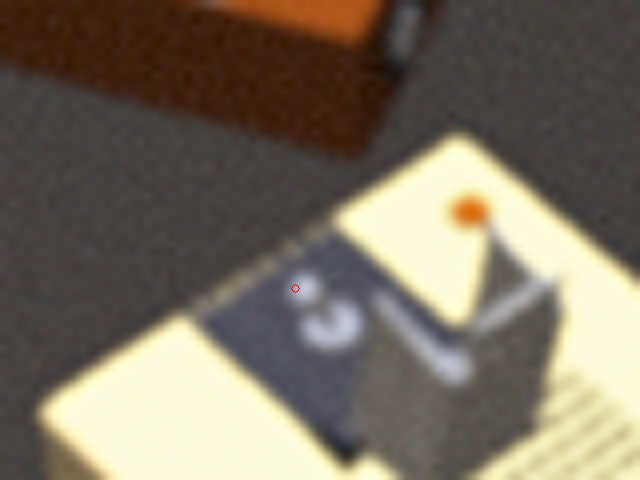

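The handle's head, at (303,289), lies against the full-right marker at (295,288). The guard is still open and the box is in place. I go behind the guard to tip it forward.

{"op": "arm_command", "data": {
  "deltas": [
    [-0.042,0,0.008,0],
    [-0.042,0,0.008,0],
    [-0.042,0,0.007,0],
    [0,0,0,0],
    [0,0,0,0]
  ]
}}

```text
time: 13.25
tool_pos: [668.1, 15.4, 221.0]
tcp_rot: [-1.571, -0.003, -3.091]
contact_force: [-0.8, 0.6, 0.5]
grip_width: 0.7
```

{"op": "arm_command", "data": {
  "deltas": [
    [0,0.035,0,0],
    [0,0.031,0,0],
    [0,0,0,0],
    [0,0,0,0]
  ]
}}

```text
time: 13.65
tool_pos: [667.7, 15.5, 158.2]
tcp_rot: [-1.571, -0.0, -3.091]
contact_force: [-0.7, -0.5, 1.0]
grip_width: 0.3
```

{"op": "arm_command", "data": {
  "deltas": [
    [0.006,0,0,0],
    [0.006,0,0,0],
    [0.005,0,0,0],
    [0.004,0,0,0],
    [0.004,0,0,0]
  ]
}}

```text
time: 14.15
tool_pos: [643.1, 13.7, 157.8]
tcp_rot: [-1.571, 0.001, -3.091]
contact_force: [0.6, -0.1, -0.2]
grip_width: 0.7
```

{"op": "arm_command", "data": {
  "deltas": [
    [0.004,0,0,0],
    [0.004,0,0,0],
    [0.004,0,0,0],
    [0.004,0,0,0],
    [0.004,0,0,0]
  ]
}}

```text
time: 14.65
tool_pos: [623.1, 12.7, 157.2]
tcp_rot: [-1.571, 0.0, -3.091]
contact_force: [1.2, 0.7, -0.7]
grip_width: 0.3
```

{"op": "arm_command", "data": {
  "deltas": [
    [0.004,0,0,0],
    [0.004,0,0,0],
    [0.004,0,0,0],
    [0.004,0,0,0],
    [0.004,0,0,0]
  ]
}}

```text
time: 15.15
tool_pos: [603.1, 11.7, 157.2]
tcp_rot: [-1.571, -0.0, -3.091]
contact_force: [-0.4, 0.8, -0.5]
grip_width: 0.3
```

{"op": "arm_command", "data": {
  "deltas": [
    [0.004,0,0,0],
    [0.004,0,0,0],
    [0.003,0,0,0],
    [0.003,0,0,0],
    [0.003,0,0,0]
  ]
}}

```text
time: 15.65
tool_pos: [586.2, 10.9, 157.2]
tcp_rot: [-1.571, 0.0, -3.091]
contact_force: [-0.7, 0.2, -0.3]
grip_width: 0.6
```

{"op": "arm_command", "data": {
  "deltas": [
    [0.003,0,0,0],
    [0.003,0,0,0],
    [0,0,0,0],
    [0,0,0,0],
    [0,0,0,0]
  ]
}}

```text
time: 16.15
tool_pos: [580.6, 10.6, 157.2]
tcp_rot: [-1.571, 0.0, -3.091]
contact_force: [0.1, 0.4, -0.3]
grip_width: 0.9
```

```bash
python3 look.py a9
```

```text
[580.6  10.6 157.2] [ 0.1  0.4 -0.3] 16.15
box xy -2.4 -1.1
guard_tab 0.83 [568.   0. 114.]
toggle_tip 0.43 [603. -14.  71.]
```

Numbers suggest it's shut. I retreat up and away, then compare with the initial pictures.

{"op": "arm_command", "data": {
  "deltas": [
    [0,-0.03,0,0],
    [0,-0.04,0,0],
    [0.02,-0.01,0.04,0],
    [0.025,0,0.04,0],
    [0.025,0,0.04,0]
  ]
}}

```text
time: 16.8
tool_pos: [516.1, -113.8, 237.8]
tcp_rot: [-1.57, 0.001, -3.09]
contact_force: [0.2, -0.8, -0.1]
grip_width: 0.2
```

{"op": "arm_command", "data": {
  "deltas": [
    [0.03,0,0.04,0],
    [0.03,0,0.04,0],
    [0.03,0,0.04,0],
    [0.03,0,0.04,0],
    [0.03,0,0.04,0]
  ]
}}

```text
time: 17.3
tool_pos: [375.6, -321.6, 237.5]
tcp_rot: [-1.57, 0.001, -3.091]
contact_force: [1.2, -0.9, -0.2]
grip_width: 0.7
```

{"op": "arm_command", "data": {
  "deltas": [
    [0.03,0,0.04,0],
    [0.03,0,0.04,0],
    [0.03,0,0.04,0],
    [0,0,0,0],
    [0,0,0,0]
  ]
}}

```text
time: 17.8
tool_pos: [292.3, -445.1, 236.9]
tcp_rot: [-1.572, 0.0, -3.094]
contact_force: [0.9, -0.2, 0.9]
grip_width: 0.6
```

```bash
python3 - <<'E'
from plant import bot, vision
from h import *
from scipy.ndimage import gaussian_filter,label,find_objects
import pickle
o=bot.get_obs();print(o["tool_pos"].round(1),o["contact_force"].round(1),o["time"])
for n in("scene","top"):
    k=vision.capture(n);a=pickle.load(open(n+"0.pkl","rb"))["img"].astype(float)
    d=np.abs(gaussian_filter(k["img"].astype(float),(1,1,0))-gaussian_filter(a,(1,1,0))).max(2)
    l,m=label(d>20)
    for i,s in enumerate(find_objects(l)):
        ct=(l[s]==i+1).sum()
        if ct>3: print(n,"u",s[1].start,s[1].stop,"v",s[0].start,s[0].stop,ct,"max",d[s].max().round())
    p=proj(k,boxw((582.9,11.8,.05),[[-93,0,113],[-30,0,113],[13,0,113],[-35,0,76]]));print(n,p.round(0).tolist())
    m0,m1=[((i.min(2)>120)&(i[:,:,0].astype(float)-i[:,:,2]>12)) for i in(a,k["img"])]
    if n=="top":
        m1[:,:250]=0;m1[:,335:]=0;m1[:165]=0;m1[240:]=0
        c=max(cv2.findContours(m1.astype(np.uint8),0,1)[0],key=cv2.contourArea)[:,0]
        print(cv2.minAreaRect(cv2.convexHull(ray(k,c,70)[:,:2].astype(np.float32))))
E
```

```text
[ 292.3 -445.1  236.9] [ 0.9 -0.2  0.9] 17.8
scene u 0 70 v 0 137 3576 max 210.0
scene u 119 149 v 0 31 587 max 160.0
scene u 158 198 v 0 49 979 max 153.0
scene u 151 156 v 25 33 22 max 28.0
scene u 0 20 v 33 44 147 max 91.0
scene u 112 114 v 43 46 4 max 24.0
scene u 150 192 v 45 106 1118 max 158.0
scene u 107 123 v 48 80 158 max 137.0
scene u 113 115 v 48 51 5 max 22.0
scene u 111 122 v 53 70 94 max 118.0
scene u 135 160 v 57 90 434 max 158.0
scene u 207 224 v 59 73 132 max 150.0
scene u 175 227 v 67 120 1180 max 145.0
scene u 187 192 v 81 83 8 max 28.0
scene u 0 44 v 120 170 1086 max 210.0
scene u 0 65 v 150 181 243 max 177.0
scene u 39 69 v 152 170 184 max 136.0
scene u 0 6 v 161 172 48 max 111.0
scene u 30 43 v 170 179 75 max 43.0
scene u 24 29 v 172 178 20 max 56.0
scene u 15 28 v 178 188 77 max 55.0
scene u 30 42 v 179 195 103 max 56.0
scene u 0 14 v 180 191 75 max 85.0
scene u 21 34 v 184 198 106 max 55.0
scene [[247.0, 188.0], [263.0, 202.0], [274.0, 211.0], [262.0, 210.0]]
top u 525 548 v 313 322 112 max 69.0
top u 510 521 v 315 318 21 max 24.0
top u 466 471 v 316 321 16 max
[... 171 characters left out ...]
326 5 max 29.0
top u 516 537 v 325 357 216 max 194.0
top u 486 560 v 328 420 3155 max 198.0
top u 545 560 v 329 353 243 max 51.0
top u 228 399 v 338 420 6320 max 188.0
top u 473 481 v 345 354 35 max 33.0
top u 557 560 v 351 354 8 max 43.0
top u 280 287 v 357 363 29 max 55.0
top u 534 538 v 359 361 7 max 25.0
top u 300 325 v 368 381 128 max 107.0
top u 493 504 v 375 381 42 max 38.0
top u 485 493 v 376 387 51 max 50.0
top u 380 448 v 397 420 721 max 188.0
top u 371 383 v 412 420 34 max 34.0
top u 264 283 v 414 420 87 max 80.0
top [[294.0, 236.0], [293.0, 211.0], [292.0, 195.0], [293.0, 214.0]]
((582.055908203125, 11.813362121582031), (153.9423065185547, 181.99122619628906), 2.9736196994781494)
```

No pixel has changed around the box, guard, jar, beaker, scissors or tray in either view; only the arm differs. The guard is fully shut and the box hasn't moved. I hand in.

```bash
python3 -c "
from plant import job
print(job.close_job())"
```

```text
the job is handed in; nothing more can be done
None
```

The power box is switched on: the guard was lifted open, the toggle pushed fully right, and the guard dropped shut again. It took about 18 s of the 58 s allowed. No verdict is reported.

- **Guard opened:** I raised the tab with the closed fingertips, at up to about 4 N. It rested open by itself.
- **Toggle pushed right:** Part-way over, an unexpected upward force of about 9 N appeared on the tool. I raised the tool 5 mm, the force went away, and I carried on. At the right stop the push peaked at about 8 N, more than the 1 to 2 N the toggle needs. A picture then showed the handle leaning fully right, about 1 px from the predicted stop.
- **Guard shut:** I tipped it forward from behind with about 1 N and it fell shut. I then moved the arm clear.

**Last checks:**
- Compared with the starting pictures, both views showed change only where the arm was. The shut guard, box, jar, beaker, scissors and tray look unchanged.
- The final fit of the box outline came out slightly large (154 x 182 mm), because I used a looser colour threshold. Its centre was within 1 mm of the start.
- The toggle is hidden under the shut guard, so its position is known only from the picture taken before closing.

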